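# Post the spent battery through the sprung flap

## Robot

A 6-joint arm with a two-finger parallel gripper is mounted at the origin on the work surface. World frame = base frame: x ahead of the robot, y to its left, z up, the work surface at z = 0. Lengths are in m, angles in rad, forces in N, time in s.
With the tool pointing down it reaches from about 0.3 to 0.875 m from the base axis. Payload 6.4 kg.
Tool frame: the origin (TCP) lies on the centre line of the jaws, within the pads' length; the fingertips stand 17 mm ahead of it and the grasp point (between the pads) lies 2 mm behind it (ctrl.finger_overhang is the y of the fingertips in the tool frame, in m); y points along the fingers, x is the direction in which the jaws open and shut, and the axes are right-handed (so a half turn about y gives the same grasp; the last joint's range is limited). The gripper opens to 88 mm and grips with 3 to 60 N. Pads are 18 mm wide; open, the fingers measure 123 mm over their backs; the gripper's body (75 mm by 187 mm) begins 45 mm behind the grasp point.
Start: joints at [-1.555, 0.181, 1.607, -0, 1.354, -0.206], TCP at [0.127, -0.561, 0.256] pointing down, gripper open.
Joint ranges: [-2.99, 2.99], [-0.89, 2.07], [0.3, 2.58], [-1.14, 4.28], [0, 2.63], [-3.12, 3.12]. Speed limits (rad/s): [2.57, 2.57, 3.01, 3.14, 3.14, 3.14].

## Interface

Orientations are given as [roll, pitch, yaw] about the fixed x, y, z axes, in that order (R = Rz(yaw) Ry(pitch) Rx(roll)).
In Python, from rig import ctrl gives the robot as it stands. The module is installed in compiled form; this text tells all that it offers.
- The arm moves only by the tool step_arm, never from a script. Its arguments are lists of equal length, an entry for each row: "linear": the shift along the tool's x, y, z in m, a list of three; "twist": the turn, a rotation vector about the tool's x, y, z in rad, a list of three; "grip": the finger opening in m, from 0 to 0.0881. In form: {"linear": [[tx, ty, tz], ...], "twist": [[ax, ay, az], ...], "grip": [grip, ...]}. A call has 1 to 8 rows; each row shifts and turns the commanded pose from where the row before left it, along the tool's axes as they then stand; what a row does not reach is not made up. A row lasts 1/12 s, in which the tool goes at most 41.7 mm and 7.16 degrees, less where a joint would pass 70% of its speed; a pose out of reach is approached as far as the arm can. A call is refused whole if a number of a shift passes 0.0417 or a number of a turn 0.125, either way. A call with a gripper value outside its range is refused whole. The fingers move at their own pace and stop on an object; "squeeze" is the grip in N (left out, the last holds). Time passes only in rows, so rows that do not move let the fingers close. It gives the time, the measured TCP pose, the force and the opening at its end, in the units of the state.
- ctrl.observe(): the state, without advancing time (a new reading comes with each control period).
- ctrl.get_image(name): name is "side" or "top" or "wrist"; returns (picture, depth): 384x512x3 uint8, blue, green, red; 384x512 float32, m along the optical axis (not along the pixel's ray), 0 where there is no reading.
- ctrl.camera_params(name): a dict with "K" (3x3 intrinsics, pixels), "origin" and "rotation" of the camera in the world. Camera axes: x right, y up, looking along -z (the intrinsics and any distortion apply to the point x, -y, -z); pixel columns grow to the right and rows downward; lengths in m; the calibration is good to about 2 mm. The wrist camera is an equidistant fisheye: a pixel r from the principal point sees the ray r / f radians off the axis. A picture is of the moment at which its call begins: read the wrist's pose just before it. camera_params takes no time and is no camera call; for the wrist camera it gives the pose at the moment of the call.
- ctrl.hand_in(): hands the job in, once; it reports no verdict.
The state is a dict: "time": time; "q": joint angles; "joint_velocities": joint speeds; "joint_efforts": joint torques, N m; "tool_pos": TCP position; "eef_rot": TCP orientation; "wrist_force": force on the tool from outside, world axes, zero at the start; "moment": the same for the moment, N m; "width": finger opening in m.
Only numpy, scipy, OpenCV 4.12 (cv2) and the standard library are available. Lean on these libraries where they do the work, as an engineer would, in place of code of your own. Each camera call takes 0.05 s, during which the arm holds its last target. There are 200 camera calls.

## Task

The tall slim battery pack on the bench is spent: post it upright through the sprung flap in the top of the grey battery return box. Keep hold of it while you push its lower half down through the flap, then let go so that it drops inside and the flap springs shut; leave the squat drill battery where it stands.

Things in the scene. Friction and masses are not known exactly. Their poses are not given: they have to be found in the camera images.
- pack_mid (a point): Centre (half-way up) of the tall slim battery pack: an upright black plastic block with a grey band near its foot and a pale label, 30 mm along its x, 46 mm along its y, 110 mm tall, 0.2 to 0.4 kg, standing loose on the bench, z up. It is rectangular in section; the white round bottle nearby, 50 mm wide and 105 mm tall, is not it.
- mouth (a point): Centre of the mouth in the top of the grey sheet-steel battery return box, level with its top, 185 mm above the bench. Mouth 64 mm along this point's x, 76 mm along y; z up. The box, 150 mm (x) by 130 mm (y), clear pane on +x, is fixed, hollow to 5 mm above the bench; the mouth is in the middle of its top. An aluminium flap fills it, hinged at the mouth's +x edge, free at -x.
- flap (a joint): Flap angle in rad: 0 shut (flat in the mouth), growing as it swings down into the box, 1.45 fully open. A light spring shuts it; about 0.6 N pressed on its middle starts it opening. With the pack half-way through, it rests against the pack at about 1.3. The pack drops by its own weight when let go, and the flap, 62 mm long, then clears it.
- squat_mid (a point): Centre of the squat drill battery, a bystander to leave alone: black base 75 x 60 x 36 mm with a grey block 56 x 42 x 14 mm on top, 50 mm tall in all, this point 25 mm above the bench.
Things that resemble listed ones, but are neither listed nor needed, are in the scene too. Of the things that look like the part that bears mouth, take the one that is farthest to the robot's left at the start.

How it is judged:
On the way:
1. the slim pack, still held by the gripper and upright, is pushed down through the flap: at least its lower 35 mm is inside and it holds the flap open (contact force between the fingers and pack above 1 N and value of joint flap above 0.8 rad and z of pack_mid in the frame of mouth below 0.02 m and horizontal distance between pack_mid and mouth below 0.03 m and angle between pack_mid's own z axis and vertical below 0.35 rad), for 0.1 s.
At the end, for the whole second after the job is handed in: The slim pack lies at rest inside the box, its centre more than 80 mm below the mouth and within the box's walls; the flap is shut to within 0.12 rad; the squat drill battery is within 30 mm of where it started (z of pack_mid in the frame of mouth below -0.08 m and x of pack_mid in the frame of mouth between -0.075 and 0.075 m and y of pack_mid in the frame of mouth between -0.065 and 0.065 m and value of joint flap below 0.12 rad and linear speed of pack below 0.03 m/s and distance of squat_mid from where it was at the start of the episode below 0.03 m); the robot touches nothing.
It fails at once if the squat drill battery is moved more than 30 mm (distance of squat_mid from where it was at the start of the episode above 0.03 m).
It also fails if it takes over 48 s, if anything falls off the work surface, if the arm or the gripper's body presses on something with over 40 N, if the wrist force passes 120 N, or if a joint passes its speed limit or range.

## Working session

There is one attempt and no reset: what is moved stays moved. The work goes in short steps, Python scripts to look and compute and a tool call to move; the robot and the scene stay as the last step left them, time stands still between calls to the robot, and variables do not carry over. Pictures are saved under pics/ and viewed, about 8 in all and at most 12, crops included, and the job is handed in when it is done.

Besides the shell and the picture viewer there is one more tool, called after "Emit:" as name(argument=value, ...) on one line, values as JSON. step_arm: Moves the arm, as the interface text tells. Its arguments: {"type":"object","properties":{"linear":{"type":"array","items":{"type":"array","items":{"type":"number"}}},"twist":{"type":"array","items":{"type":"array","items":{"type":"number"}}},"grip":{"type":"array","items":{"type":"number"}},"squeeze":{"type":"number"}},"required":["linear","twist","grip"]}

```bash
mkdir -p pics
python3 - <<'E'
from rig import ctrl
import cv2,numpy as np
print(ctrl.observe(), ctrl.finger_overhang)
for n in("side","top"):
    im,d=ctrl.get_image(n);cv2.imwrite(f"pics/{n}0.png",im);np.savez(f"{n}0.npz",im=im,d=d)
    print(n,ctrl.camera_params(n))
E
```

```text
{'time': 0.0, 'q': array([-1.55532886e+00,  1.81474454e-01,  1.60799527e+00, -1.03480580e-05,
        1.35376538e+00, -2.06289651e-01]), 'joint_velocities': array([-0.00039615,  0.00168086,  0.00029744, -0.00081298,  0.00017782,
        0.00036267]), 'joint_efforts': array([-5.52534184e-04, -4.33868015e+01, -3.41853762e+01,  7.02019525e-02,
        3.84398759e-02, -1.39161598e-04]), 'tool_pos': array([ 0.12647998, -0.56041329,  0.25485369]), 'eef_rot': array([-1.57046979,  0.0016097 , -1.34903671]), 'wrist_force': array([0.27061096, 0.41578102, 1.01701592]), 'moment': array([ 0.00561364,  0.03982976, -0.06227502]), 'width': 0.08809295940262946} 0.017
side {'K': array([[426.4872484 ,   0.        , 258.21550286],
       [  0.        , 426.4872484 , 193.53829042],
       [  0.        ,   0.        ,   1.        ]]), 'origin': array([0.1895139 , 0.78064939, 0.94602056]), 'rotation': array([ 0.87001483, -0.02063214, -2.83218456])}
top {'K': array([[429.2251223 ,   0.        , 247.45806571],
       [  0.        , 429.2251223 , 196.82117675],
       [  0.        ,   0.        ,   1.        ]]), 'origin': array([ 0.33741279, -0.13851833,  1.61473034]), 'rotation': array([ 0.07433774,  0.01096721, -1.58306581])}
```

View pics/top0.png

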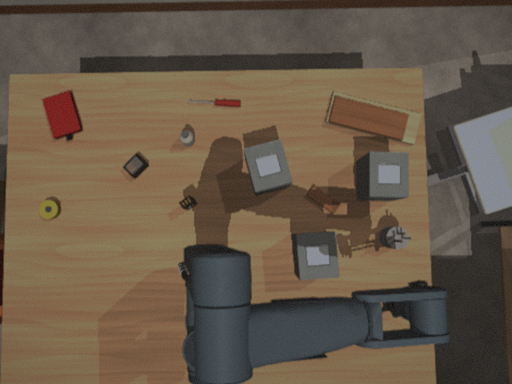

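View pics/side0.png

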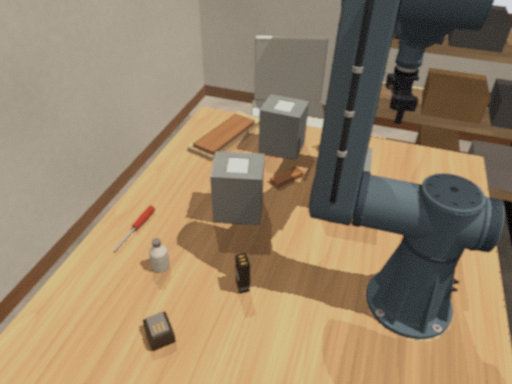

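```bash
cat > h.py <<'E'
import cv2,numpy as np
from scipy.spatial.transform import Rotation as R
def pose(p): return R.from_euler('xyz',p['rotation']).as_matrix(),np.array(p['origin'])
def cloud(d,p):
    M,o=pose(p);K=p['K'];v,u=np.mgrid[:d.shape[0],:d.shape[1]]
    c=np.dstack([(u-K[0,2])/K[0,0]*d,-(v-K[1,2])/K[1,1]*d,-d]); return c@M.T+o
def ray(uv,p):
    M,o=pose(p);K=p['K'];r=M@np.array([(uv[0]-K[0,2])/K[0,0],-(uv[1]-K[1,2])/K[1,1],-1]);return o,r
def onplane(uv,p,z):
    o,r=ray(uv,p);return o+r*(z-o[2])/r[2]
E
python3 - <<'E'
from rig import ctrl
from h import *
tiles=[]
for n in("top","side"):
    f=np.load(n+"0.npz");im,d=f['im'],f['d'];p=ctrl.camera_params(n);P=cloud(d,p)
    print(n,"table z",np.median(P[...,2][d>0]))
    for nm,lo,hi,zr in (("boxtop",(.3,-.3),(.6,.02),(.17,.2)),("pack",(.2,.0),(.4,.2),(.098,.125)),("squat",(.2,.1),(.6,.4),(.02,.06)),("bottle",(.3,.0),(.7,.25),(.085,.125))):
        m=(P[...,0]>lo[0])&(P[...,0]<hi[0])&(P[...,1]>lo[1])&(P[...,1]<hi[1])&(P[...,2]>zr[0])&(P[...,2]<zr[1])&(d>0)
        nn,l,s,c=cv2.connectedComponentsWithStats(m.astype(np.uint8))
        for i in range(1,nn):
            if s[i,4]>15:
                q=P[l==i];print(n,nm,s[i],np.median(q,0).round(4),cv2.minAreaRect((q[:,:2]*1000).astype(np.float32)))
    for (x,y,w) in ((268,166,64),(190,203,28)) if n=="top" else ((238,188,80),(243,271,48)):
        c=im[y-w//2:y+w//2,x-w//2:x+w//2];tiles.append(cv2.resize(c,(300,300),interpolation=cv2.INTER_CUBIC))
cv2.imwrite("pics/crops.png",np.vstack([np.hstack(tiles[:2]),np.hstack(tiles[2:])]))
E
```

```text
top table z -0.0023470818540891614
top boxtop [ 245  150   48   42 1432] [ 0.5378 -0.1934  0.1837] ((545.8316040039062, -195.51963806152344), (140.62747192382812, 130.32704162597656), 14.113571166992188)
top boxtop [296 234   6   6  32] [ 0.3101 -0.2905  0.184 ] ((310.0337219238281, -291.6791076660156), (16.921371459960938, 16.46908950805664), 0.4936830699443817)
top squat [123 159  25  19 286] [0.5737 0.294  0.0446] ((579.9010009765625, 295.786376953125), (60.16617202758789, 73.82513427734375), 45.515377044677734)
top bottle [181 131   8   9  46] [0.6783 0.0995 0.1032] ((679.437744140625, 99.94231414794922), (22.436260223388672, 23.706893920898438), 49.55240249633789)
top bottle [179 195  16  14 121] [0.4346 0.0922 0.1083] ((436.01763916015625, 92.91584777832031), (29.836978912353516, 45.97890090942383), 32.521148681640625)
side table z -0.00011279062429792042
side boxtop [ 212  152   53   32 1300] [ 0.536  -0.1782  0.1841] ((544.519287109375, -192.98309326171875), (145.25799560546875, 139.16322326660156), 13.871246337890625)
side squat [237 274  14  16 124] [0.4249 0.1128 0.0396] ((428.96844482421875, 112.1624755859375), (19.94817352294922, 38.49742889404297), 83.57914733886719)
side squat [146 311  30  37 713] [0.5679 0.3083 0.0454] ((575.7240600585938, 299.3245849609375), (60.544315338134766, 76.51647186279297), 45.11549758911133)
side bottle [152 238  10  11  85] [0.6748 0.1062 0.1024] ((676.1321411132812, 102.59867095947266), (22.958078384399414, 24.291383743286133), 13.597390174865723)
side bottle [236 253  15  21 241] [0.4299 0.1033 0.1082] ((432.9420471191406, 95.0566635131836), (30.246923446655273, 48.80732345581055), 33.9119758605957)
```

View pics/crops.png

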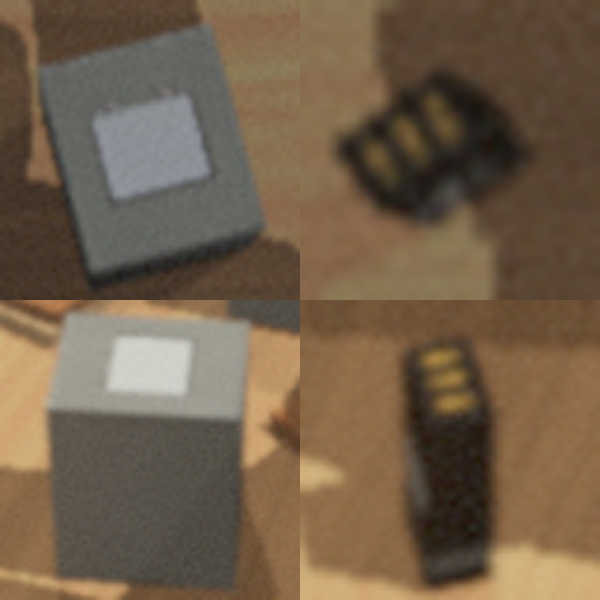

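Run:
```python
from rig import ctrl
from h import *
ps=[]
for n,(x,y),w,t in(("top",(268,166),32,None),("side",(238,168),30,None)):
    f=np.load(n+"0.npz");im=f['im'];p=ctrl.camera_params(n)
    g=cv2.GaussianBlur(im,(3,3),0).max(2)[y-w:y+w,x-w:x+w]
    t=.5*(np.percentile(g[w-4:w+4,w-4:w+4],50)+np.percentile(g[w+14:w+16,w-5:w+5],50))if n=="top" else 190
    nn,l,s,c=cv2.connectedComponentsWithStats((g>t).astype(np.uint8));i=l[w,w] if n=="top" else 1+s[1:,4].argmax()
    q=np.argwhere(l==i)[:,::-1]+[x-w,y-w];print(n,t,s[i],c[i]+[x-w,y-w])
    W=np.array([onplane(u,p,.185)for u in q]);print(W.mean(0),cv2.minAreaRect((W[:,:2]*1000).astype(np.float32)))
    ps.append(ray(c[i]+[x-w,y-w],p))
def tri(a,b):
    (o,r),(o2,r2)=a,b;s=np.linalg.lstsq(np.c_[r,-r2],o2-o,rcond=None)[0];A=o+s[0]*r;B=o2+s[1]*r2;return (A+B)/2,np.linalg.norm(A-B)
print("mouth tri",tri(*ps))
# pack top: centroid of top face masks (yellow contacts)
qs=[]
for n,(x,y),w in(("top",(188,203),14),("side",(243,262),14)):
    f=np.load(n+"0.npz");im=f['im'].astype(int);p=ctrl.camera_params(n);c=im[y-w:y+w,x-w:x+w]
    P=cloud(f['d'],p)[y-w:y+w,x-w:x+w,2]
    m=P>.1;u=np.argwhere(m)[:,::-1].mean(0)+[x-w,y-w];print(n,u,onplane(u,p,.11));qs.append(ray(u,p))
print("packtop tri",tri(*qs))
s=ctrl.observe();print(R.from_euler('xyz',s['eef_rot']).as_matrix().round(3))
```

```text
top 125.5 [ 20  21  24  21 365] [267.71506849 164.80821918]
[ 0.55097395 -0.193473    0.185     ] ((550.9599609375, -193.47042846679688), (59.06170654296875, 70.17416381835938), 13.360392570495605)
side 190 [ 19  20  21  15 264] [237.42045455 165.08333333]
[ 0.54866308 -0.18944709  0.185     ] ((548.8558959960938, -190.5473175048828), (59.165122985839844, 68.75334930419922), 12.419447898864746)
mouth tri (array([ 0.55090542, -0.19376043,  0.18140476]), np.float64(0.001206533204013))
top [185.97368421 201.64912281] [0.43547771 0.09312701 0.11      ]
side [242.80319149 261.06914894] [0.43059585 0.09933238 0.11      ]
packtop tri (array([0.43430391, 0.09381549, 0.10293487]), np.float64(0.0033482015159093698))
[[ 0.22  -0.     0.976]
 [-0.976  0.002  0.22 ]
 [-0.001 -1.     0.   ]]
```

Emit:
step_arm(linear=[[0, -0.012, 0.035], [0, -0.012, 0.035], [0, -0.012, 0.035], [0, -0.012, 0.035], [0, 0, 0.035], [0, 0, 0.035], [0, 0, 0.035], [0, 0, 0.035]], twist=[[0, -0.08, 0], [0, -0.08, 0], [0, -0.08, 0], [0, -0.08, 0], [0, -0.08, 0], [0, -0.08, 0], [0, -0.08, 0], [0, -0.08, 0]], grip=[0.088, 0.088, 0.088, 0.088, 0.088, 0.088, 0.088, 0.088])

```text
time: 0.77
tool_pos: [0.3692, -0.4273, 0.3033]
eef_rot: [-1.57, 0.0, -0.705]
wrist_force: [-0.2, -0.2, -0.2]
width: 0.0878
```

Emit:
step_arm(linear=[[0, 0, 0.035], [0, 0, 0.035], [0, 0, 0.035], [0, 0, 0.035], [0, 0, 0.035], [0, 0, 0.035], [0, 0, 0.035], [0, 0, 0.035]], twist=[[0, -0.08, 0], [0, -0.08, 0], [0, -0.08, 0], [0, -0.08, 0], [0, -0.08, 0], [0, -0.08, 0], [0, -0.08, 0], [0, -0.08, 0]], grip=[0.088, 0.088, 0.088, 0.088, 0.088, 0.088, 0.088, 0.088])

```text
time: 1.43
tool_pos: [0.4826, -0.1763, 0.3032]
eef_rot: [-1.57, 0.001, -0.065]
wrist_force: [0.2, -0.6, 0.0]
width: 0.0878
```

Emit:
step_arm(linear=[[0, 0, 0.035], [0, 0, 0.035], [0, 0, 0.035], [0, 0, 0.03], [0, 0, 0.025], [0, 0, 0.02], [0, 0, 0], [0, 0, 0]], twist=[[0, -0.08, 0], [0, -0.08, 0], [0, -0.08, 0], [0, -0.08, 0], [0, -0.08, 0], [0, -0.08, 0], [0, -0.08, 0], [0, -0.08, 0]], grip=[0.088, 0.088, 0.088, 0.088, 0.088, 0.088, 0.088, 0.088])

```text
time: 2.1
tool_pos: [0.4629, 0.0008, 0.3035]
eef_rot: [-1.57, 0.0, 0.577]
wrist_force: [-0.1, -0.1, 0.4]
width: 0.0881
```

Run:
```python
from rig import ctrl
from h import *
s=ctrl.observe();p=ctrl.camera_params("wrist");im,d=ctrl.get_image("wrist")
print(s['tool_pos'],s['eef_rot'],p)
np.savez("w1.npz",im=im,d=d,o=p['origin'],r=p['rotation'],K=p['K']);cv2.imwrite("pics/w1.png",im)
```

```text
[0.46286146 0.00075492 0.30350482] [-1.57049788e+00  2.02750721e-04  5.77497212e-01] {'K': array([[297.31863964,   0.        , 257.07611967],
       [  0.        , 297.31863964, 190.12337576],
       [  0.        ,   0.        ,   1.        ]]), 'origin': array([0.42565029, 0.05841201, 0.4320108 ]), 'rotation': array([-0.27229928,  0.00080214,  0.57720499])}
```

View pics/w1.png

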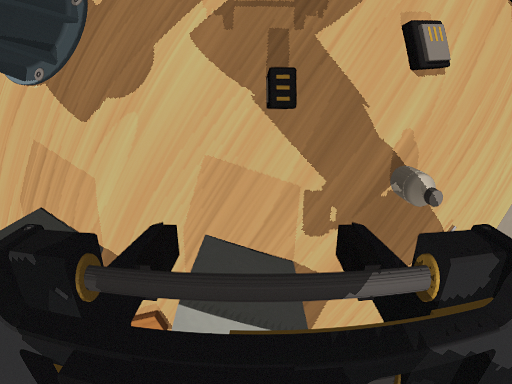

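```bash
cat >> h.py <<'E'
def fray(uv,K,M,o):
    x=(uv[0]-K[0,2])/K[0,0];y=(uv[1]-K[1,2])/K[1,1];t=np.hypot(x,y);k=np.sin(t)/max(t,1e-9)
    return o,M@np.array([x*k,-y*k,-np.cos(t)])
def fcloud(d,K,M,o):
    v,u=np.mgrid[:d.shape[0],:d.shape[1]];x=(u-K[0,2])/K[0,0];y=(v-K[1,2])/K[1,1];t=np.hypot(x,y)+1e-9;k=np.tan(t)/t
    return np.dstack([x*k*d,-y*k*d,-d])@M.T+o
E
python3 - <<'E'
from h import *
f=np.load("w1.npz");im,d,K,o=f['im'],f['d'],f['K'],f['o'];M=R.from_euler('xyz',f['r']).as_matrix()
P=fcloud(d,K,M,o)
m=np.zeros(d.shape,bool);m[60:120,255:310]=1
print("table",np.median(P[100:150,150:200],(0,1)))
m&=(P[...,2]>.1)&(P[...,2]<.12);q=P[m];print(m.sum(),np.median(q,0),cv2.minAreaRect((q[:,:2]*1000).astype(np.float32)))
u=np.argwhere(m)[:,::-1]
# ray intersection at .11 (independent of depth)
W=[]
for a in u:
    oo,r=fray(a,K,M,o);W.append(oo+r*(.11-oo[2])/r[2])
W=np.array(W,np.float32);print(cv2.minAreaRect(W[:,:2]*1000))
E
```

```text
table [ 0.33361544 -0.02501303 -0.0004418 ]
1139 [0.43505664 0.09289614 0.10945246] ((435.11419677734375, 93.41471862792969), (29.587055206298828, 45.38005065917969), 33.8441276550293)
((435.09814453125, 93.169677734375), (29.05751609802246, 45.137428283691406), 33.44297790527344)
```

Emit:
step_arm(linear=[[0.009, 0, 0.031], [0.009, 0, 0.031], [0.009, 0, 0.031], [0, 0.03, 0], [0, 0.03, 0], [0, 0.03, 0], [0, 0.03, 0], [0, 0.02, 0]], twist=[[0, -0.008, 0], [0, 0, 0], [0, 0, 0], [0, 0, 0], [0, 0, 0], [0, 0, 0], [0, 0, 0], [0, 0, 0]], grip=[0.088, 0.088, 0.088, 0.088, 0.088, 0.088, 0.088, 0.088])

```text
time: 2.82
tool_pos: [0.4338, 0.0921, 0.1608]
eef_rot: [-1.569, 0.003, 0.577]
wrist_force: [-0.2, 0.2, 0.4]
width: 0.088
```

Run:
```python
from rig import ctrl
from h import *
s=ctrl.observe();p=ctrl.camera_params("wrist");im,d=ctrl.get_image("wrist")
print(s['tool_pos'],s['eef_rot']);M,o=pose(p);K=p['K']
P=fcloud(d,K,M,o)
m=(abs(P[...,0]-.435)<.05)&(abs(P[...,1]-.093)<.05)&(P[...,2]>.1)&(P[...,2]<.118)
n,l,st,c=cv2.connectedComponentsWithStats(m.astype(np.uint8))
for i in range(1,n):
    if st[i,4]>40:
        q=P[l==i];print(st[i],np.median(q,0),cv2.minAreaRect((q[:,:2]*1000).astype(np.float32)))
cv2.imwrite("pics/w2.png",im)
```

```text
[0.43376812 0.09209217 0.16083723] [-1.56886254  0.00266845  0.57706099]
[ 237  179   47   69 3030] [0.43377312 0.09591103 0.10935309] ((434.8934631347656, 93.64942169189453), (29.737552642822266, 45.80652618408203), 32.53742218017578)
```

View pics/w2.png

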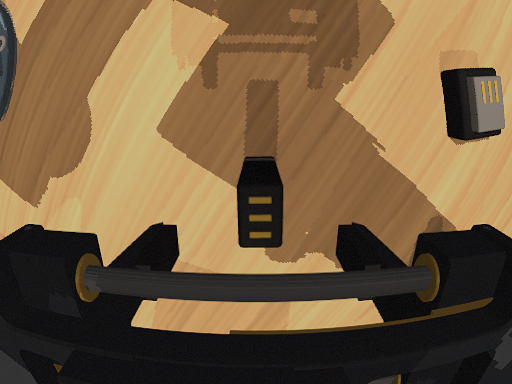

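The pack's top (260, 212) stands centred between the fingertips (177 and 337); centre 0.4349, 0.0936, top at about 0.109. I'll descend and grip.

Emit:
step_arm(linear=[[0.001, 0.03, 0.001], [0, 0.025, 0], [0, 0.015, 0], [0, 0, 0], [0, 0, 0], [0, 0, 0], [0, 0, 0], [0, 0, 0]], twist=[[0, 0, 0], [0, 0, 0], [0, 0, 0], [0, 0, 0], [0, 0, 0], [0, 0, 0], [0, 0, 0], [0, 0, 0]], grip=[0.088, 0.088, 0.088, 0.088, 0.02, 0.02, 0.02, 0.02], squeeze=25)

```text
time: 3.53
tool_pos: [0.4368, 0.0933, 0.0951]
eef_rot: [-1.572, -0.002, 0.579]
wrist_force: [0.1, -0.2, -1.0]
width: 0.0634
```

Emit:
step_arm(linear=[[0, 0, 0], [0, 0, 0], [0, 0, 0], [0, 0, 0], [0, 0, 0], [0, 0, 0]], twist=[[0, 0, 0], [0, 0, 0], [0, 0, 0], [0, 0, 0], [0, 0, 0], [0, 0, 0]], grip=[0.02, 0.02, 0.02, 0.02, 0.02, 0.02])

```text
time: 4.03
tool_pos: [0.4356, 0.0934, 0.0938]
eef_rot: [-1.571, 0.0, 0.579]
wrist_force: [-1.2, -0.8, 0.9]
width: 0.0297
```

Emit:
step_arm(linear=[[0, -0.015, 0], [0, -0.028, 0], [0, -0.032, 0], [0, -0.032, 0], [0, -0.032, 0], [0, -0.032, 0], [0, -0.032, 0], [0, -0.025, 0]], twist=[[0, 0, 0], [0, 0, 0], [0, 0.06, 0], [0, 0.06, 0], [0, 0.06, 0], [0, 0.06, 0], [0, 0.06, 0], [0, 0.045, 0]], grip=[0.02, 0.02, 0.02, 0.02, 0.02, 0.02, 0.02, 0.02])

```text
time: 4.7
tool_pos: [0.4355, 0.0935, 0.3237]
eef_rot: [-1.571, -0.001, 0.231]
wrist_force: [1.2, 0.5, -3.1]
width: 0.0299
```

Emit:
step_arm(linear=[[0.005, 0, -0.02], [0.005, 0, -0.03], [0.005, 0, -0.036], [0.005, 0, -0.036], [0.005, 0, -0.036], [0.005, 0, -0.036], [0.006, 0, -0.036], [0.006, 0, -0.036]], twist=[[0, 0, 0], [0, 0, 0], [0, 0, 0], [0, 0, 0], [0, 0, 0], [0, 0, 0], [0, 0, 0], [0, 0, 0]], grip=[0.02, 0.02, 0.02, 0.02, 0.02, 0.02, 0.02, 0.02])

```text
time: 5.37
tool_pos: [0.5381, -0.1572, 0.3205]
eef_rot: [-1.569, 0.001, 0.234]
wrist_force: [1.1, 0.1, -3.8]
width: 0.03
```

Emit:
step_arm(linear=[[0, 0, -0.036], [0, 0, -0.036], [0, 0, -0.03], [0, 0, -0.02], [0, 0, 0], [0, 0, 0], [0, 0, 0]], twist=[[0, 0, 0], [0, 0, 0], [0, 0, 0], [0, 0, 0], [0, 0, 0], [0, 0, 0], [0, 0, 0]], grip=[0.02, 0.02, 0.02, 0.02, 0.02, 0.02, 0.02])

```text
time: 5.95
tool_pos: [0.5661, -0.2735, 0.3206]
eef_rot: [-1.569, 0.001, 0.234]
wrist_force: [0.4, -0.4, -2.8]
width: 0.0298
```

Run:
```python
from rig import ctrl
from h import *
s=ctrl.observe();p=ctrl.camera_params("wrist");im,d=ctrl.get_image("wrist")
print(s['tool_pos'],s['eef_rot']);M,o=pose(p);K=p['K']
P=fcloud(d,K,M,o)
np.savez("w3.npz",im=im,P=P,K=K,M=M,o=o)
m=(abs(P[...,0]-.547)<.12)&(abs(P[...,1]+.193)<.12)&(abs(P[...,2]-.185)<.007)
q=P[m];print(m.sum(),np.median(q,0),cv2.minAreaRect((q[:,:2]*1000).astype(np.float32)))
cv2.imwrite("pics/w3.png",im)
```

```text
[ 0.56609392 -0.27348743  0.32059118] [-1.56865746e+00  1.22024613e-03  2.34044977e-01]
23309 [ 0.55051712 -0.19416922  0.18432706] ((550.1650390625, -194.01419067382812), (152.58868408203125, 130.76019287109375), 14.234577178955078)
```

View pics/w3.png

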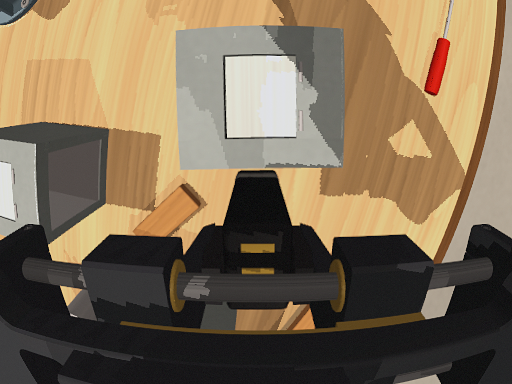

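Box centre (0.550, -0.194), top 0.184, yaw 14.2°, hinge on its right (+x) side in the picture: flap spans (222–300, 55–138). Going over the mouth, biased 4 mm to the free side.

Emit:
step_arm(linear=[[-0.001, 0, 0.02], [0, 0, 0.025], [0, 0, 0.022], [0, 0, 0.014], [0, 0, 0], [0, 0, 0], [0, 0, 0]], twist=[[0, -0.012, 0], [0, 0, 0], [0, 0, 0], [0, 0, 0], [0, 0, 0], [0, 0, 0], [0, 0, 0]], grip=[0.02, 0.02, 0.02, 0.02, 0.02, 0.02, 0.02])

```text
time: 6.58
tool_pos: [0.5463, -0.196, 0.3221]
eef_rot: [-1.572, -0.0, 0.247]
wrist_force: [0.3, -0.3, -2.9]
width: 0.0296
```

Run:
```python
from rig import ctrl
from h import *
s=ctrl.observe();print(s['tool_pos'],s['eef_rot'])
T=[]
for n,(y,x,w) in(("side",(160,240,70)),("top",(160,270,60))):
    im,d=ctrl.get_image(n);T.append(cv2.resize(im[y-w:y+w,x-w:x+w],(400,400),interpolation=cv2.INTER_CUBIC))
cv2.imwrite("pics/c4.png",np.hstack(T))
```

```text
[ 0.54627246 -0.19597443  0.32207611] [-1.57185385e+00 -4.28598652e-04  2.46650647e-01]
```

View pics/c4.png

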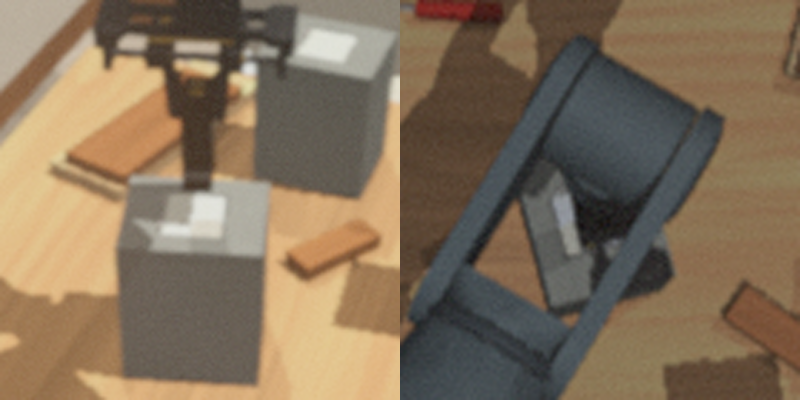

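The pack hangs upright above the flap (side crop, about 198, 150). I'll push it down through the flap.

Emit:
step_arm(linear=[[0, 0.02, 0], [0, 0.018, 0], [0, 0.014, 0], [0, 0.012, 0], [0, 0.012, 0], [0, 0.012, 0], [0, 0.012, 0], [0, 0, 0]], twist=[[0, 0, 0], [0, 0, 0], [0, 0, 0], [0, 0, 0], [0, 0, 0], [0, 0, 0], [0, 0, 0], [0, 0, 0]], grip=[0.02, 0.02, 0.02, 0.02, 0.02, 0.02, 0.02, 0.02])

```text
time: 7.35
tool_pos: [0.5446, -0.1954, 0.2185]
eef_rot: [-1.568, 0.004, 0.246]
wrist_force: [-1.8, -0.4, -4.2]
width: 0.0295
```

Emit:
step_arm(linear=[[0, 0, 0], [0, 0, 0], [0, 0, 0], [0, 0, 0]], twist=[[0, 0, 0], [0, 0, 0], [0, 0, 0], [0, 0, 0]], grip=[0.02, 0.02, 0.02, 0.02])

```text
time: 7.68
tool_pos: [0.5464, -0.1961, 0.2225]
eef_rot: [-1.572, -0.001, 0.246]
wrist_force: [-0.2, -0.1, -3.9]
width: 0.03
```

Run:
```python
from rig import ctrl
from h import *
s=ctrl.observe();print(s['tool_pos'],s['eef_rot'],s['wrist_force'])
T=[]
im,d=ctrl.get_image("side");y,x,w=160,240,70;T.append(cv2.resize(im[y-w:y+w,x-w:x+w],(400,400),interpolation=cv2.INTER_CUBIC))
im,d=ctrl.get_image("wrist");T.append(cv2.resize(im,None,fx=.78,fy=1.0417)) 
cv2.imwrite("pics/c5.png",np.hstack([T[0],T[1][:400]]))
```

```text
[ 0.54640393 -0.19606161  0.22252568] [-1.57175455e+00 -8.83803648e-04  2.46139345e-01] [-0.19761493 -0.09871446 -3.85888361]
```

View pics/c5.png

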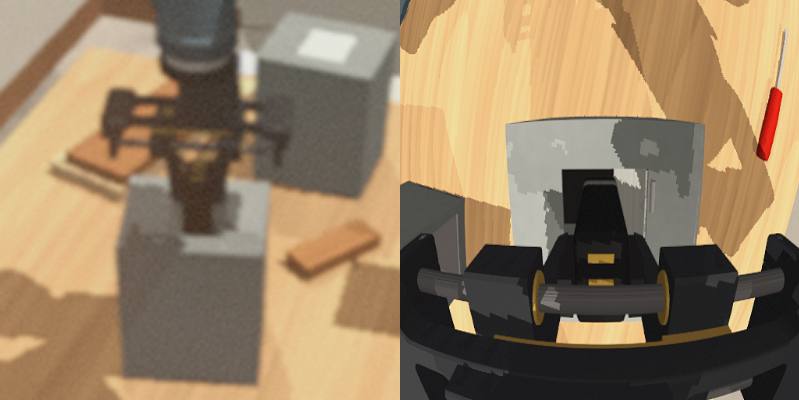

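The pack is through the open mouth: a dark gap on the free side, no odd force, and about 57 mm inside. I'll let go.

Emit:
step_arm(linear=[[0, 0, 0], [0, 0, 0], [0, 0, 0], [0, 0, 0], [0, 0, 0], [0, 0, 0], [0, 0, 0], [0, 0, 0]], twist=[[0, 0, 0], [0, 0, 0], [0, 0, 0], [0, 0, 0], [0, 0, 0], [0, 0, 0], [0, 0, 0], [0, 0, 0]], grip=[0.088, 0.088, 0.088, 0.088, 0.088, 0.088, 0.088, 0.088])

```text
time: 8.45
tool_pos: [0.5461, -0.1959, 0.2217]
eef_rot: [-1.571, -0.0, 0.246]
wrist_force: [0.1, 0.9, -0.7]
width: 0.0809
```

Emit:
step_arm(linear=[[0, -0.02, 0], [0, -0.025, 0], [0, -0.025, 0], [0, -0.025, 0], [0, -0.01, -0.025], [0, 0, -0.035], [0, 0, -0.03], [0, 0, -0.01]], twist=[[0, 0, 0], [0, 0, 0], [0, 0, 0], [0, 0, 0], [0, 0, 0], [0, 0, 0], [0, 0, 0], [0, 0, 0]], grip=[0.088, 0.088, 0.088, 0.088, 0.088, 0.088, 0.088, 0.088])

```text
time: 9.12
tool_pos: [0.5706, -0.2965, 0.3267]
eef_rot: [-1.573, -0.0, 0.244]
wrist_force: [0.0, 0.1, 0.2]
width: 0.088
```

Emit:
step_arm(linear=[[0, 0, 0], [0, 0, 0], [0, 0, 0], [0, 0, 0]], twist=[[0, 0, 0], [0, 0, 0], [0, 0, 0], [0, 0, 0]], grip=[0.088, 0.088, 0.088, 0.088])

```text
time: 9.45
tool_pos: [0.5704, -0.2914, 0.3268]
eef_rot: [-1.57, -0.0, 0.247]
wrist_force: [0.7, -0.6, -0.1]
width: 0.088
```

Run:
```python
from rig import ctrl
from h import *
s=ctrl.observe();p=ctrl.camera_params("wrist");im,d=ctrl.get_image("wrist");M,o=pose(p)
print(s['time'],s['tool_pos'],s['wrist_force']);P=fcloud(d,p['K'],M,o)
c,sn=np.cos(.248),np.sin(.248);dx,dy=P[...,0]-.5502,P[...,1]+.194;a=dx*c+dy*sn;b=-dx*sn+dy*c
for lo,hi in((-28,-15),(-10,10),(15,28)):
    m=(a*1e3>lo)&(a*1e3<hi)&(abs(b)<.03)&(P[...,2]<.22);print("flap x",lo,hi,m.sum(),np.median(P[...,2][m]))
im2,d2=ctrl.get_image("side");P2=cloud(d2,ctrl.camera_params("side"))
m=(abs(P2[...,0]-.575)<.06)&(abs(P2[...,1]-.3)<.06)&(P2[...,2]>.02)&(P2[...,2]<.06);print("squat",cv2.minAreaRect((P2[m][:,:2]*1e3).astype(np.float32)))
cv2.imwrite("pics/w6.png",im)
```

```text
9.45 [ 0.57037249 -0.29138606  0.32678627] [ 0.67891959 -0.57524537 -0.14374787]
flap x -28 -15 898 0.18364183142743754
flap x -10 10 1416 0.18357877414837287
flap x 15 28 899 0.1835709109450615
squat ((576.208984375, 298.9953308105469), (60.034828186035156, 75.73274230957031), 44.76470184326172)
```

View pics/w6.png

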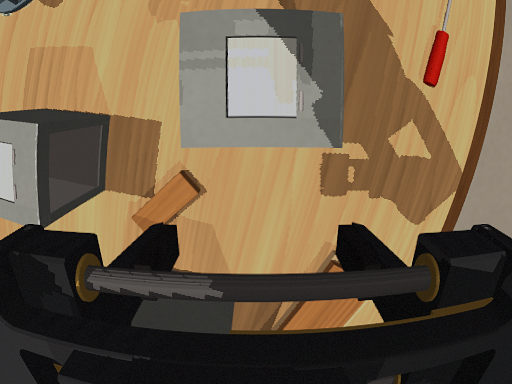

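```bash
python3 -c "
from rig import ctrl
print(ctrl.hand_in())"
```

```text
the job is handed in; nothing more can be done
None
```

I gripped the slim pack across its 30 mm side and took it to the leftmost grey box. I pushed it upright through the flap, with its centre about level with the mouth and the grip still on. Then I let go, backed off clear, and handed the job in at about 9.5 s.

- **Flap:** it reads level across its whole length at z ≈ 0.1836, the same height as the box top, so it is shut.
- **Pack:** the gripper is empty and the pack is not on the box top or anywhere else in the last picture. I didn't look through the clear pane, so I haven't seen it resting inside.
- **Squat battery:** it has moved less than 1 mm from its starting place, as seen by the side camera.
- **Robot:** it touches nothing, and the wrist force is near zero.
- **Disagreement:** the side camera placed points 2–6 mm away from the top camera, and heights from the two views together came out 4–7 mm low. I relied on the wrist camera's close-up readings instead, which matched the stated sizes to within about 3 mm.

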